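Third hand at the lab bench: press the T-bracket against the sprung stop

ROBOT

A 6-joint arm with a two-finger parallel gripper is mounted at the origin on the work surface. World frame = base frame: x ahead of the robot, y to its left, z up, the work surface at z = 0. Lengths are in m, angles in degrees, forces in N, time in s.
With the tool pointing down it reaches from about 0.325 to 0.9 m from the base axis. Payload 6.1 kg.
Tool frame: the origin (TCP) lies at the very end of the fingers, on their centre line; the grasp point (between the pads) lies 19 mm behind it (ctrl.grip_point_offset is the distance from the TCP to the grasp point, in m); z points along the fingers, y is the line along which they close (so a half turn about z gives the same grasp; the last joint's range is limited). The gripper opens to 85 mm and grips with 20 to 120 N. Pads are 22 mm wide; open, the fingers measure 114 mm over their backs; the gripper's body (76 mm by 85 mm) begins 54 mm behind the grasp point. The pads swing forward as they close: fully open they stand 13 mm farther back than shut.
Start: joints at [58.321, 12.628, 87.462, -0, 79.91, -7.225], TCP at [0.259, 0.569, 0.231] pointing down, gripper open.
Joint ranges: [-170.65, 170.65], [-52.31, 119.04], [5.05, 147.46], [-71.25, 251.25], [11.57, 151.72], [-153.62, 153.62]. Speed limits (degrees/s): [147.25, 147.25, 172.46, 180, 180, 180].

INTERFACE

Orientations are given as [roll, pitch, yaw] about the fixed x, y, z axes, in that order (R = Rz(yaw) Ry(pitch) Rx(roll)).
In Python, from bench import ctrl gives the robot as it stands. The module is installed in compiled form; this text tells all that it offers.
- The arm moves only by the shell command python3 -m pendant 'ROWS' [FORCE]. ROWS is JSON, a list of rows, each a list of 5 numbers: the opening, from -1 (shut) to 1 (fully open), then the shift along the tool's x, y, z in units of 50 mm (1.0 is 50 mm), then the turn about the tool's z in units of 6 degrees (1.0 is 6 degrees). A call has 1 to 20 rows; each row shifts and turns the commanded pose from where the row before left it, along the tool's axes as they then stand; what a row does not reach is not made up. A row lasts 1/10 s, in which the tool goes at most 50 mm and 8.59 degrees, less where a joint would pass 70% of its speed; a pose out of reach is approached as far as the arm can. A call is refused whole if a number of a shift passes 1 or a number of a turn 1, either way. A call with a gripper value outside its range is refused whole. The fingers move at their own pace and stop on an object; FORCE is the grip in N (left out, the last holds). Time passes only in rows, so rows that do not move let the fingers close. It gives the time, the measured TCP pose, the force, the opening and the grip force at its end, in the units of the state.
- ctrl.sense(): the state, without advancing time (a new reading comes with each control period).
- ctrl.get_image(name): name is "scene" or "top" or "wrist"; returns a dict with "image" (420x560x3 uint8, red, green, blue), "range_z" (420x560 float32, m along the optical axis (not along the pixel's ray), 0 where there is no reading), "vertical_fov" (degrees; the focal length in pixels is half the picture's height over the tangent of half this angle, whatever the lens; pixels are square), "cx", "cy" (the principal point, pixels), "D" ([k1, k2, p1, p2, k3] as OpenCV has them; the pictures are not rectified), "rvec" (rotation vector, rad) and "tvec" (3), from world to camera coordinates, as OpenCV has them. Camera axes: x right, y down, z forward; pixel columns grow to the right and rows downward; lengths in m; the calibration is good to about 2 mm. A picture is of the moment at which its call begins.
- ctrl.close_job(): hands the job in; it is judged then, once.
The state is a dict: "t": time; "joints": joint angles; "qvel": joint speeds; "joint_efforts": joint torques, N m; "tcp_pos": TCP position; "eef_rot": TCP orientation; "contact_force": force on the tool from outside, world axes, zero at the start; "ft_torque": the same for the moment, N m; "gripper_width": finger opening in m; "finger_force": force on a finger pad.
Only numpy, scipy, OpenCV 4.12 (cv2) and the standard library are available. Lean on these libraries where they do the work, as an engineer would, in place of code of your own. Each camera call takes 0.05 s, during which the arm holds its last target. There are 200 camera calls.

TASK

I need a third hand while I screw down a microscope bracket: take the T-shaped bracket out of the parts tray, set it flat on the bed of the jig, centred in front of the sprung stop with its wide face squarely against it, and press with a steady 10 newtons or so, so that the stop's pointer stands between the two marks on the housing; never ram the stop to the end of its travel. Hold that push steadily for at least three seconds and finish while still holding: do not let go or ease off. Leave the other parts in the tray and everything else on the bench where they are.

Things in the scene. Friction and masses are not known exactly. Their poses are not given: they have to be found in the camera images.
- bracket: The part to hold: aluminium, T-shaped from above, 0.10-0.19 kg, in a tray compartment. Origin: centre of underside, z up. Plate 60 mm wide (y), 8 thick, 45 high, its flat wide face (goes against the stop) at x = +30 mm. Behind it a central rib 14 mm thick (y), 40 high, from x = +22 to -30: grip it across, around x = -6. In the tray its x is within 0.6 rad of the world's.
- jig: Jig fixed to the bench. Aluminium bed 130 mm wide (y), from x = -120 to +130 mm, top 20 mm above the bench. A white housing 100 mm wide, top 65 mm above the bench, at x = +70 to +100 holds the sprung stop. Origin: on the bed's middle line at bench height. Press along its +x, which points away from the robot (within 0.35 rad).
- stop_plate: Sprung stop: upright steel plate 10 mm thick (x), 84 wide, 46 high, sliding along the jig's +x; same axes. Origin: centre of its underside, 2 mm above the bed, at rest at jig x = +25 mm; press on its face at x = -5. A dark pointer strip on top reaches back over the housing; its tip (x = +46) is at the two marks on the housing when pushed in 7.5 mm (6 N) and 17.5 mm (14 N).
- stop_slide (a joint): How far the stop plate has been pushed in, m: 0 at rest, 0.025 at the end of its travel. The spring pushes back with 0.8 N per mm and no preload (10 N at 0.0125), lightly damped, almost no friction.
- tray: Open grey plastic tray fixed to the bench, 230 by 230 mm, walls and two crossing dividers 5 mm thick and 30 mm high, inner floor 5 mm above the bench; four equal compartments with centres 56 mm from the tray's middle along its x and y. Origin: centre of the underside.
- angle: Another aluminium part in the tray, L-shaped from above (same plate as the bracket, but the rib at one end of it, at y = +23 mm). Leave it. Origin: underside.
- bar: Plain aluminium bar 64 x 20 x 30 mm in the tray. Leave it. Origin: centre of the underside.
- collar: Aluminium ring 52 mm across, 28 mm high, in the tray. Leave it. Origin: centre of the underside.
- screwdriver: Screwdriver lying on the bench to the left of the jig, about 0.2 m long. Leave it.
- jar: Specimen jar 54 mm across, 70 mm high, standing beyond the jig and tray. Leave it. Origin: centre of the underside.
- slide_box: Flat blue slide box 92 x 172 x 34 mm beyond the jig. Leave it. Origin: centre of the underside.
- dish: White dish 80 mm across, 15 mm high, beyond the tray. Leave it. Origin: centre of the underside.
Things that resemble listed ones, but are neither listed nor needed, are in the scene too. Leave any blue look-alike of the bracket alone.

How it is judged:
By the outcome, as a careful person would: the job done as asked, in the order asked, and still so for the second after the job is handed in, while the arm keeps its last pose, push and grip.
It also fails if it takes over 51 s, if anything falls off the work surface, if the arm or the gripper's body presses on something with over 40 N, if the wrist force passes 120 N, or if a joint passes its speed limit or range.

## Working session

There is one attempt and no reset: what is moved stays moved. The work goes in short steps, Python scripts to look and compute and a shell command to move; the robot and the scene stay as the last step left them, time stands still between calls to the robot, and variables do not carry over. Pictures are saved under pics/ and viewed, at most 10 in all, crops included, and the job is handed in when it is done.

```bash
mkdir -p pics; cat > h.py <<'E'
import numpy as np,cv2
from bench import ctrl
def cam(n):
    d=ctrl.get_image(n);im=d["image"];h=im.shape[0]
    f=h/2/np.tan(np.radians(d["vertical_fov"])/2)
    d["K"]=np.array([[f,0,d["cx"]],[0,f,d["cy"]],[0,0,1.]]);d["R"]=cv2.Rodrigues(np.array(d["rvec"],float))[0]
    d["t"]=np.array(d["tvec"],float).ravel();d["C"]=-d["R"].T@d["t"];return d
def rays(d,px):
    u=cv2.undistortPoints(np.array(px,float).reshape(-1,1,2),d["K"],np.array(d["D"],float)).reshape(-1,2)
    return np.c_[u,np.ones(len(u))]@d["R"]   # world dirs, unit depth
def onz(d,px,z):
    r=rays(d,px);return d["C"]+r*((z-d["C"][2])/r[:,2])[:,None]
def cloud(d):
    h,w=d["range_z"].shape;px=np.stack(np.meshgrid(np.arange(w),np.arange(h)),-1).reshape(-1,2)
    return (d["C"]+rays(d,px)*d["range_z"].reshape(-1,1)).reshape(h,w,3)
def save(d,n): cv2.imwrite(n,cv2.cvtColor(d["image"],cv2.COLOR_RGB2BGR))
E
python3 - <<'E'
from h import *
for n in("scene","top"):
    d=cam(n);save(d,f"pics/{n}.png");print(n,d["C"].round(3),(d["range_z"]>0).mean(),d["R"].round(2).tolist())
print(ctrl.sense())
E
```

```text
scene [1.286 0.301 0.809] 0.995969387755102 [[-0.35, 0.94, 0.01], [0.69, 0.27, -0.67], [-0.63, -0.23, -0.74]]
top [0.442 0.034 1.201] 0.9958248299319727 [[-0.01, -1.0, -0.0], [-0.99, 0.01, -0.17], [0.17, -0.0, -0.99]]
{'t': 0.1, 'joints': array([ 5.83201709e+01,  1.26717428e+01,  8.75183639e+01,  1.55737958e-03,
        7.99087626e+01, -7.22402665e+00]), 'qvel': array([ 0.01229925, -0.17219793, -0.11151524,  0.03053548,  0.03950043,
       -0.02120607]), 'joint_efforts': array([ 1.34311278e-03, -4.98238206e+01, -3.90550232e+01, -2.63732436e-04,
        5.66527073e-03, -2.62695934e-06]), 'tcp_pos': array([0.25845075, 0.56847937, 0.23030541]), 'eef_rot': array([-1.79902108e+02, -1.39533790e-02,  1.55543911e+02]), 'contact_force': array([ 0.48853211,  0.57345461, -0.97019896]), 'ft_torque': array([ 0.02297484, -0.04596325, -0.02416356]), 'finger_force': 0.0, 'gripper_width': 0.08554462590466962}
```

View pics/scene.png

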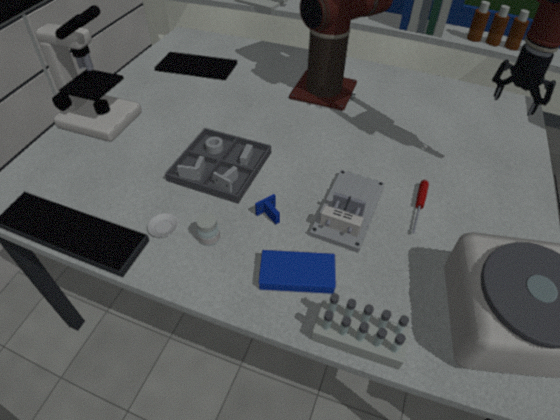

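View pics/top.png

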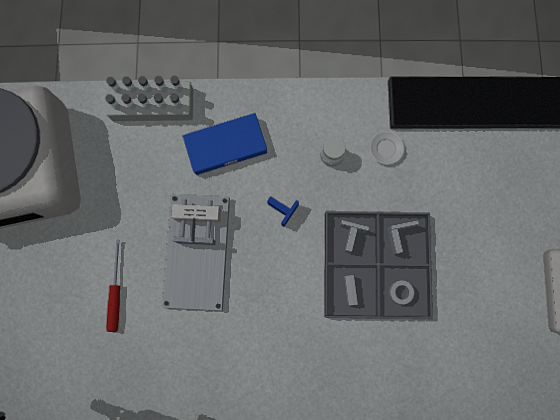

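The scene picture shows the tray left of the jig. In the top picture the T bracket is in the compartment at about (352,235), the angle at (403,235), the jig bed at about (197,253) with the stop at (195,225), and the blue look-alike at (285,208).

```bash
python3 - <<'E'
from h import *
d=cam("top");P=cloud(d)
a=cv2.resize(d["image"][185:320,155:225],None,fx=4,fy=4,interpolation=2)
b=cv2.resize(d["image"][205:325,320:440],None,fx=4,fy=4,interpolation=2)
a=a[:480];cv2.imwrite("pics/crop.png",np.hstack([a,b])[:,:,::-1])
def show(n,m,zlo,zhi):
    q=np.zeros(m.shape,np.uint8);q[(m)&(P[...,2]>zlo)&(P[...,2]<zhi)]=1
    k,l,s,c=cv2.connectedComponentsWithStats(q)
    for i in range(1,k):
        if s[i,4]<8: continue
        X=P[l==i];r=cv2.minAreaRect(X[:,:2].astype(np.float32)*1000)
        print(n,s[i].tolist(),"c",X.mean(0).round(4),"zmed",np.median(X[:,2]).round(4),"rect",np.round(r[0],1),np.round(r[1],1),round(r[2],1))
v,u=np.indices(P.shape[:2])
tr=(u>320)&(u<440)&(v>205)&(v<325); jg=(u>155)&(u<235)&(v>185)&(v<320)
show("tray parts",tr,.0385,.08);show("tray",tr,.02,.034)
show("bed",jg,.012,.026);show("stop/housing",jg,.055,.09)
E
```

```text
tray parts [341, 220, 28, 32, 290] c [ 0.5798 -0.1115  0.0479] zmed 0.0479 rect [ 572.  -108.9] [60.2 61.1] 73.1
tray parts [390, 221, 28, 33, 285] c [ 0.5758 -0.2122  0.0479] zmed 0.0476 rect [ 570.8 -227.2] [59.6 59.4] 11.9
tray parts [352, 294, 4, 5, 8] c [ 0.4447 -0.1106  0.0395] zmed 0.0396 rect [ 444.6 -110.9] [5.  8.7] 74.2
tray [325, 211, 108, 108, 1661] c [ 0.5141 -0.1694  0.0287] zmed 0.0292 rect [ 513.5 -167.4] [230.8 231.1] 88.6
tray [389, 227, 7, 27, 40] c [ 0.565  -0.1994  0.0265] zmed 0.0258 rect [ 564.9 -199.3] [58.2  1.7] 10.6
tray [357, 229, 10, 3, 11] c [ 0.5878 -0.1341  0.0285] zmed 0.0271 rect [ 587.9 -133.9] [19.4  0.6] 73.7
tray [396, 280, 5, 4, 11] c [ 0.4746 -0.2094  0.032 ] zmed 0.0319 rect [ 473.8 -209.4] [ 4.4 10.7] 43.4
tray [400, 280, 7, 6, 13] c [ 0.473  -0.2182  0.0319] zmed 0.0333 rect [ 471.5 -219. ] [ 8.8 12.1] 69.5
tray [404, 282, 10, 18, 75] c [ 0.4542 -0.2313  0.0309] zmed 0.0323 rect [ 455.3 -230.9] [36.3 17.5] 1.5
tray [389, 284, 8, 11, 30] c [ 0.4616 -0.1943  0.0297] zmed 0.0311 rect [ 459.1 -194.9] [10.6 23.1] 60.7
tray [391, 290, 4, 4, 8] c [ 0.4532 -0.196   0.0322] zmed 0.0321 rect [ 453.6 -195.5] [6.4 6.3] 83.1
tray [389, 296, 8, 8, 22] c [ 0.4379 -0.1956  0.0283] zmed 0.0305 rect [ 437.6 -197.3] [21.1  5.4] 40.8
tray [396, 297, 5, 7, 11] c [ 0.435  -0.2072  0.0324] zmed 0.0327 rect [ 436.4 -207. ] [13.2  5.4] 15.7
bed [163, 194, 67, 117, 5117] c [0.5238 0.2284 0.0212] zmed 0.0212 rect [546.3 229.9] [132.1 251. ] 87.0
bed [184, 221, 9, 16, 117] c [0.5952 0.247  0.0215] zmed 0.0216 rect [595.5 247.2] [16.6 33.8] 88.7
bed [194, 221, 13, 17, 184] c [0.5937 0.2204 0.0213] zmed 0.0214 rect [593.9 220.6] [25.1 36.1] 86.8
stop/housing [171, 204, 49, 40, 945] c [0.6105 0.2252 0.0671] zmed 0.0672 rect [601.4 226.3] [100.6  80.7] 86.6
```

View pics/crop.png

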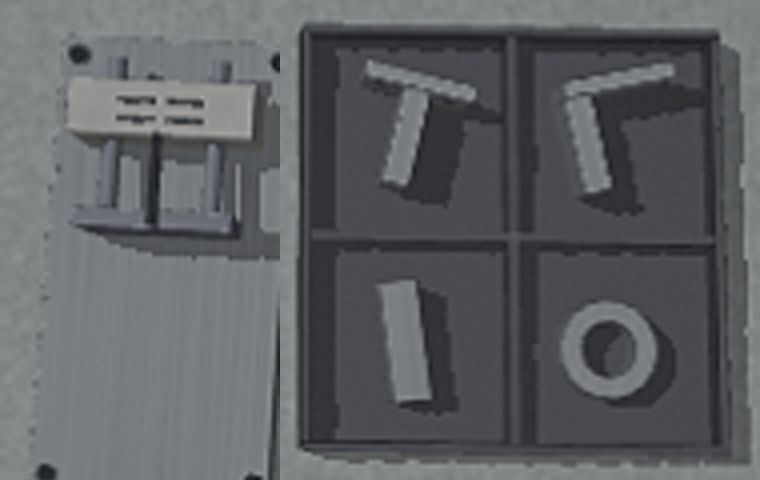

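The crop confirms it: the T (rib from the plate's middle) is top-left in the tray, the L top-right, and the stop is at rest with its pointer short of both marks. Measured sizes (60x60, 230x230, 132x251, heights .048/.021/.067) match the text.

```bash
cat >> h.py <<'E'
from scipy.spatial.transform import Rotation as Ro
def shift(target,yaw=None):
    s=ctrl.sense();R=Ro.from_euler("xyz",s["eef_rot"],degrees=True).as_matrix()
    print("tcp",s["tcp_pos"].round(4),s["eef_rot"].round(2),"need units",(R.T@(np.array(target)-s["tcp_pos"])/.05).round(3),
      "" if yaw is None else "turn units %.3f"%(-((yaw-s["eef_rot"][2]+180)%360-180)/6))
E
python3 - <<'E'
from h import *
shift([.5663,-.1072,.23],163.1)
E
```

```text
tcp [0.2585 0.5685 0.2304] [-1.7991e+02 -1.0000e-02  1.5555e+02] need units [-11.199  -9.754   0.021] turn units -1.259
```

```bash
python3 -m pendant '[[0,-0.56,-0.488,0,0],[0,-0.56,-0.488,0,0],[0,-0.56,-0.488,0,0],[0,-0.56,-0.488,0,0],[0,-0.56,-0.488,0,0],[0,-0.56,-0.488,0,0],[0,-0.56,-0.488,0,0],[0,-0.56,-0.488,0,0],[0,-0.56,-0.488,0,0],[0,-0.56,-0.488,0,0],[0,-0.56,-0.488,0,0],[0,-0.56,-0.488,0,0],[0,-0.56,-0.488,0,0],[0,-0.56,-0.488,0,0],[0,-0.56,-0.488,0,0],[0,-0.56,-0.488,0,0],[0,-0.56,-0.488,0,0],[0,-0.56,-0.488,0,0],[0,-0.56,-0.488,0,0],[0,-0.56,-0.488,0,0]]'
python3 -m pendant '[[-0.05,0,0,0,-0.65],[-0.05,0,0,0,-0.61],[-0.05,0,0,0,0],[-0.05,0,0,0,0]]'
python3 - <<'E'
from h import *
d=cam("wrist");save(d,"pics/w1.png");print(d["C"].round(4),d["R"].round(2).tolist())
shift([.5663,-.1072,.23],163.1);print(ctrl.sense()["gripper_width"])
E
```

```text
t: 2.15
tcp_pos: [0.5667, -0.1086, 0.231]
eef_rot: [180.0, -0.0, 155.5]
contact_force: [0.9, 1.1, 0.9]
gripper_width: 0.0431
finger_force: 0.0
t: 2.55
tcp_pos: [0.5663, -0.107, 0.231]
eef_rot: [180.0, -0.0, 163.0]
contact_force: [0.5, 0.9, 0.4]
gripper_width: 0.0405
finger_force: 0.0
[ 0.4959 -0.0851  0.373 ] [[0.29, 0.96, 0.0], [0.91, -0.28, 0.29], [0.28, -0.09, -0.96]]
tcp [ 0.5663 -0.1069  0.2312] [-1.8000e+02 -1.0000e-02  1.6303e+02] need units [-0.001 -0.006  0.023] turn units -0.011
0.04087578807374213
```

View pics/w1.png

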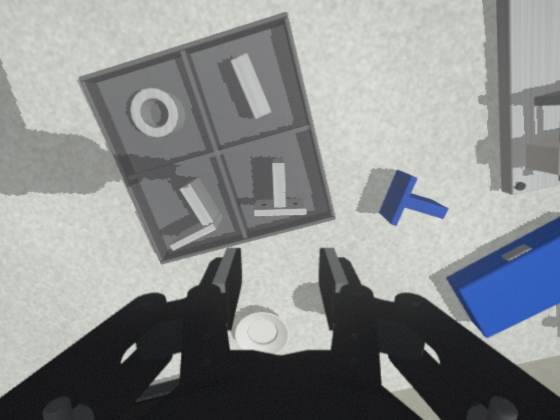

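The wrist view shows the bracket clear at about (279,190): plate at row 212, rib upward, squared with the fingers (gap centre column ≈281). I'll refine from wrist and top views.

```bash
python3 - <<'E'
from h import *
w=cam("wrist");t=cam("top");cen={}
for n,d,roi in(("wrist",w,(245,145,320,225)),("top",t,(338,216,372,256))):
    P=cloud(d);v,u=np.indices(P.shape[:2])
    m=(u>roi[0])&(u<roi[2])&(v>roi[1])&(v<roi[3])&(P[...,2]>.038)&(P[...,2]<.07)
    k,l,s,c=cv2.connectedComponentsWithStats(m.astype(np.uint8));i=1+s[1:,4].argmax();q=(l==i)
    X=P[q];r=cv2.minAreaRect(X[:,:2].astype(np.float32)*1000)
    ang=np.radians((r[2]+45)%90-45);ax=np.array([np.cos(ang),np.sin(ang)]);ay=np.array([-ax[1],ax[0]])
    a=X[:,:2]@ax;pl=a>a.max()-.009;rb=a<a.max()-.014
    print(n,"rect",np.round(r[0],1),np.round(r[1],1),round(np.degrees(ang),2),"plate z",np.median(X[pl,2]).round(4),"rib z",np.median(X[rb,2]).round(4),
     "rib y mid/width",((X[rb]@np.r_[ay,0]).max()+(X[rb]@np.r_[ay,0]).min())/2*1000,np.ptp(X[rb]@np.r_[ay,0])*1000,"ctr y",np.array(r[0])@ay)
    # two-view: plate-end midpoint pixel
    vv,uu=np.nonzero(q);cen[n]=(np.array([uu[pl].mean(),vv[pl].mean()]),d)
A=[]
(p1,d1),(p2,d2)=cen["wrist"],cen["top"]
r1,r2=rays(d1,p1)[0],rays(d2,p2)[0]
s,_,_,_=np.linalg.lstsq(np.c_[r1,-r2],d2["C"]-d1["C"],rcond=None)
a,b=d1["C"]+s[0]*r1,d2["C"]+s[1]*r2
print("triangulated plate top",((a+b)/2).round(4),"gap mm",np.linalg.norm(a-b)*1e3)
P=cloud(w);m=(P[...,2]<.012)&(P[...,2]>0)&(abs(P[...,0]-.5695)<.05)&(abs(P[...,1]+.1114)<.05);print("floor z",np.median(P[m][:,2]))
E
```

```text
wrist rect [ 571.2 -109.7] [59.7 60.4] -15.58 plate z 0.0492 rib z 0.0444 rib y mid/width 47.56912111692965 13.875683569466203 ctr y 47.77036243008132
  return _methods._mean(a, axis=axis, dtype=dtype,
  ret = ret.dtype.type(ret / rcount)
Traceback (most recent call last):
ValueError: zero-size array to reduction operation maximum which has no identity
```

Both views agree within about 1 mm and 1.3° (heights .049 plate, .044 rib). Now descending to grasp.

```bash
python3 - <<'E'
from h import *
shift([.5657,-.1078,.013],164)
E
python3 -m pendant '[[-0.05,0.018,0.012,0.5,-0.16],[-0.05,0,0,0.6,0],[-0.05,0,0,0.6,0],[-0.05,0,0,0.6,0],[-0.05,0,0,0.5,0],[-0.05,0,0,0.5,0],[-0.05,0,0,0.4,0],[-0.05,0,0,0.3,0],[-0.05,0,0,0.2,0],[-0.05,0,0,0.1,0],[-0.05,0,0,0.06,0],[-0.05,0,0,0,0],[-0.05,0,0,0,0]]'
```

```text
tcp [ 0.5664 -0.1068  0.2313] [-180.     -0.    163.08] need units [ 0.007 -0.023  4.366] turn units -0.153
t: 4.0
tcp_pos: [0.5665, -0.1065, 0.0141]
eef_rot: [-180.0, 0.1, 164.1]
contact_force: [0.3, -0.9, 0.2]
gripper_width: 0.0408
finger_force: 0.0
```

```bash
python3 -m pendant '[[-0.05,0,-0.03,0,0],[-0.05,0,0,0,0],[-0.6,0,0,0,0],[-1,0,0,0,0],[-1,0,0,0,0],[-1,0,0,0,0],[-1,0,0,0,0],[-1,0,0,0,0]]' 80
python3 -m pendant '[[-1,0,0,-0.1,0],[-1,0,0,-0.3,0],[-1,0,0,-0.4,0],[-1,0,0,-0.5,0],[-1,0,0,-0.5,0],[-1,0,0,-0.5,0],[-1,0,0,-0.3,0],[-1,0,0,0,0],[-1,0,0,0,0]]'
python3 - <<'E'
from h import *
w=cam("wrist");save(w,"pics/w2.png")
P=cloud(w);print(ctrl.sense()["gripper_width"])
shift([.50,.23,.1441],177)
E
```

```text
t: 4.8
tcp_pos: [0.5657, -0.1078, 0.0137]
eef_rot: [-180.0, 0.0, 164.1]
contact_force: [-0.1, -0.3, 3.7]
gripper_width: 0.0128
finger_force: 78.5
t: 5.7
tcp_pos: [0.5651, -0.1076, 0.143]
eef_rot: [180.0, -0.0, 164.1]
contact_force: [0.1, 0.6, -2.6]
gripper_width: 0.013
finger_force: 77.9
0.01276679469706883
tcp [ 0.5645 -0.1074  0.142 ] [ 1.7999e+02 -1.2000e-01  1.6406e+02] need units [ 3.093  6.135 -0.035] turn units -2.156
```

View pics/w2.png

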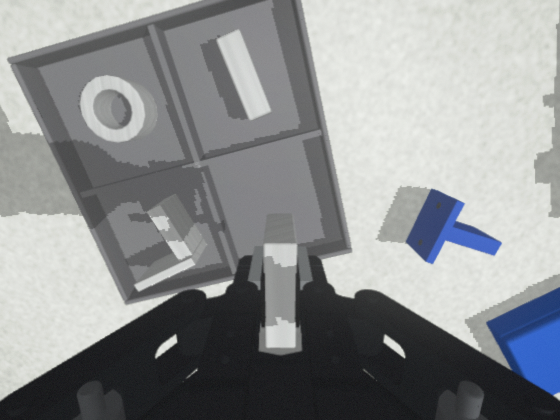

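The bracket is held by its rib, centred at column 280 and square to the fingers; its compartment is empty and the other parts are undisturbed. Now I'll measure the jig carefully from the top and scene cameras.

```bash
python3 - <<'E'
from h import *
T=[cam("top") for _ in range(2)];S=cam("scene")
def fit(n,X,z0,z1):
    m=(X[...,2]>z0)&(X[...,2]<z1)&(X[...,0]>.38)&(X[...,0]<.72)&(X[...,1]>.13)&(X[...,1]<.33)
    k,l,s,c=cv2.connectedComponentsWithStats(m.astype(np.uint8));i=1+s[1:,4].argmax();q=X[l==i]
    r=cv2.minAreaRect(q[:,:2].astype(np.float32)*1000);print(n,s[i,4],np.round(r[0],1),np.round(r[1],1),round((r[2]+45)%90-45,2),"z",np.median(q[:,2]).round(4))
for n,d in(("top",T[0]),("top",T[1]),("scene",S)):
    P=cloud(d);fit(n+" bed",P,.014,.027);fit(n+" high",P,.056,.078)
    c,s=np.cos(np.radians(-3)),np.sin(np.radians(-3))
    L=(P[...,:2]-[.5413,.2302])@np.array([[c,-s],[s,c]])
    m=(P[...,2]>.058)&(P[...,2]<.075)&(abs(L[...,1])<.07)&(L[...,0]>.005)&(L[...,0]<.04)
    X=L[m]*1000;print(" plate local x",np.percentile(X[:,0],[2,50,98]).round(1),"y",np.percentile(X[:,1],[1,99]).round(1),m.sum(),"z",P[m][:,2].mean().round(4))
    edge=X[(abs(X[:,1])>5)];print("  slope deg",np.degrees(np.polyfit(edge[:,1],edge[:,0],1)[0]).round(2))
    m=(P[...,2]>.058)&(P[...,2]<.075)&(abs(L[...,1])<.07)&(L[...,0]>.06)&(L[...,0]<.11)
    X=L[m]*1000;print(" housing local x",np.percentile(X[:,0],[1,50,99]).round(1),"y",np.percentile(X[:,1],[1,99]).round(1))
E
```

```text
top bed 5150 [546.3 229.9] [132.1 251.1] -3.15 z 0.0213
top high 936 [601.5 226.9] [101.2  81.1] -3.45 z 0.0674
 plate local x [19.9 24.7 34. ] y [-42.3  41.1] 209 z 0.0692
  slope deg 0.03
 housing local x [ 69.7  84.2 100.1] y [-50.2  48.5]
top bed 5160 [546.4 229.8] [131.9 251.2] -3.13 z 0.0213
top high 939 [601.5 226.7] [101.1  81. ] -2.89 z 0.0673
 plate local x [20.1 24.7 33.5] y [-42.6  40.8] 212 z 0.0689
  slope deg -0.41
 housing local x [67.9 84.4 99.8] y [-50.2  48.3]
scene bed 2184 [546.6 229.8] [130.2 254.7] -3.04 z 0.0202
scene high 689 [602.3 225.7] [100.5  82.8] -1.35 z 0.0651
 plate local x [20.1 28.4 32.5] y [-41.3  41. ] 180 z 0.0661
  slope deg -0.13
 housing local x [ 67.6  88.9 101.4] y [-49.7  48.9]
```

```bash
python3 - <<'E'
from h import *
shift([.4955,.2322,.142],176.9)
E
```

```text
tcp [ 0.5643 -0.1074  0.1416] [ 1.7999e+02 -1.7000e-01  1.6406e+02] need units [3.188e+00 6.153e+00 2.000e-03] turn units -2.139
```

```bash
python3 -m pendant '[[-1,0.1,0.2,0,0],[-1,0.2,0.4,0,0],[-1,0.28,0.54,0,0],[-1,0.28,0.54,0,0],[-1,0.28,0.54,0,0],[-1,0.28,0.54,0,0],[-1,0.28,0.54,0,0],[-1,0.28,0.54,0,0],[-1,0.28,0.54,0,0],[-1,0.28,0.54,0,0],[-1,0.28,0.54,0,0],[-1,0.25,0.45,0,0],[-1,0.118,0.243,0,0]]'
python3 -m pendant '[[-1,0,0,0,-0.5],[-1,0,0,0,-0.8],[-1,0,0,0,-0.6],[-1,0,0,0,-0.24],[-1,0,0,0,0],[-1,0,0,0,0]]'
python3 - <<'E'
from h import *
shift([.4955,.2322,.028],176.9)
d=cam("wrist");save(d,"pics/w3.png")
E
```

```text
t: 7.2
tcp_pos: [0.4951, 0.2341, 0.1428]
eef_rot: [-180.0, -0.1, 164.2]
contact_force: [0.0, -1.1, -1.8]
gripper_width: 0.0128
finger_force: 78.1
t: 7.8
tcp_pos: [0.4965, 0.2317, 0.1432]
eef_rot: [-180.0, -0.0, 176.8]
contact_force: [0.2, -0.4, 0.0]
gripper_width: 0.0127
finger_force: 77.8
tcp [0.4965 0.2317 0.1432] [-1.7999e+02 -1.0000e-02  1.7682e+02] need units [0.02  0.009 2.303] turn units -0.013
```

View pics/w3.png

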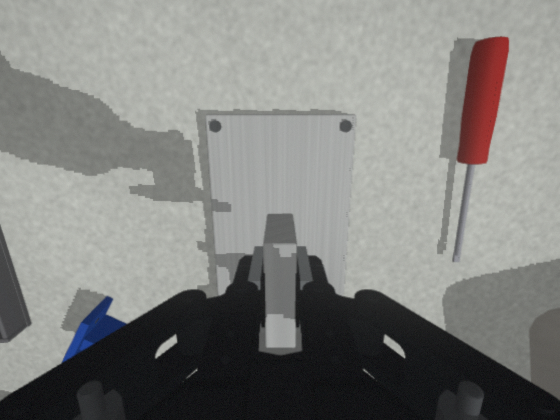

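The picture shows the bracket centred over the bed (edges at columns 208 and 353, rib at 280) and square to it. Lowering ahead of the stop.

```bash
python3 -m pendant '[[-1,0.02,0.009,0.2,0],[-1,0,0,0.4,0],[-1,0,0,0.5,0],[-1,0,0,0.4,0],[-1,0,0,0.3,0],[-1,0,0,0.2,0],[-1,0,0,0.1,0],[-1,0,0,0.08,0],[-1,0,0,0.04,0],[-1,0,0,0.02,0],[-1,0,0,0,0],[-1,0,0,0,0]]'
python3 -m pendant '[[-1,0,0,0.02,0],[-1,0,0,0.02,0],[-1,0,0,0,0],[-1,0,0,0,0]]'
```

```text
t: 9.05
tcp_pos: [0.4959, 0.2325, 0.0318]
eef_rot: [180.0, 0.0, 176.9]
contact_force: [0.1, 1.0, -2.1]
gripper_width: 0.0129
finger_force: 77.9
t: 9.45
tcp_pos: [0.4955, 0.2323, 0.0292]
eef_rot: [-180.0, -0.0, 176.9]
contact_force: [-0.9, 0.3, -2.0]
gripper_width: 0.0129
finger_force: 77.9
```

```bash
python3 -m pendant '[[-1,0,0,0.01,0],[-1,0,0,0,0],[-1,0,0,0,0]]'; python3 -m pendant '[[-1,0,0,0.01,0],[-1,0,0,0,0],[-1,0,0,0,0]]';
```

```text
t: 9.75
tcp_pos: [0.4956, 0.2324, 0.0288]
eef_rot: [-180.0, -0.0, 176.9]
contact_force: [0.2, 0.5, -1.3]
gripper_width: 0.0131
finger_force: 77.9
t: 10.05
tcp_pos: [0.4956, 0.2324, 0.0287]
eef_rot: [-180.0, 0.0, 176.9]
contact_force: [-2.8, -1.6, 4.6]
gripper_width: 0.0129
finger_force: 78.7
```

The bracket is on the bed (force z −1.3 → +4.6 N). Sliding forward to just before the stop, then onto it.

```bash
python3 -m pendant '[[-1,-0.04,0,0,0],[-1,-0.08,0,0,0],[-1,-0.08,0,0,0],[-1,-0.08,0,0,0],[-1,-0.08,0,0,0],[-1,-0.08,0,0,0],[-1,-0.04,0,0,0],[-1,-0.02,0,0,0],[-1,0,0,0,0],[-1,0,0,0,0]]'
python3 -m pendant '[[-1,-0.04,0,0,0],[-1,-0.04,0,0,0],[-1,-0.04,0,0,0],[-1,-0.04,0,0,0],[-1,0,0,0,0],[-1,0,0,0,0],[-1,0,0,0,0]]'
python3 - <<'E'
from h import *
s=ctrl.sense();c,n=np.cos(np.radians(-3.1)),np.sin(np.radians(-3.1));e=s["tcp_pos"][:2]-[.5414,.2297];print("local",e@[c,n],e@[-n,c],s["contact_force"])
E
```

```text
t: 11.05
tcp_pos: [0.5201, 0.2313, 0.0287]
eef_rot: [180.0, -0.1, 176.9]
contact_force: [-5.4, -0.8, 6.4]
gripper_width: 0.0127
finger_force: 79.1
t: 11.75
tcp_pos: [0.5274, 0.231, 0.0287]
eef_rot: [180.0, -0.1, 176.9]
contact_force: [-8.3, 0.4, 9.5]
gripper_width: 0.013
finger_force: 79.4
local -0.01402460702752034 0.0005138315110802554 [-8.25734989  0.42459436  9.48563304]
```

```bash
python3 -m pendant '[[-1,-0.04,0,-0.006,0],[-1,-0.04,0,0,0],[-1,-0.04,0,0,0],[-1,-0.04,0,0,0],[-1,-0.02,0,0,0],[-1,0,0,0,0],[-1,0,0,0,0],[-1,0,0,0,0]]'
python3 - <<'E'
from h import *
s=ctrl.sense();c,n=np.cos(np.radians(-3.1)),np.sin(np.radians(-3.1));e=s["tcp_pos"][:2]-[.5414,.2297];print("local",e@[c,n],e@[-n,c],s["contact_force"],s["ft_torque"])
a,b=cam("scene"),cam("top");save(a,"pics/s2full.png")
x=cv2.resize(a["image"][165:250,305:390],(400,400),interpolation=2);y=cv2.resize(b["image"][190:260,160:230],(400,400),interpolation=2)
cv2.imwrite("pics/push.png",np.hstack([x,y])[:,:,::-1])
E
```

```text
t: 12.55
tcp_pos: [0.5342, 0.2306, 0.0287]
eef_rot: [-180.0, -0.4, 176.9]
contact_force: [-16.4, 1.5, 14.8]
gripper_width: 0.0127
finger_force: 80.4
local -0.007271074043475168 0.0005495271035560363 [-16.41132256   1.52641355  14.81814765] [ 0.07628779  2.10344167 -0.14496345]
```

View pics/push.png

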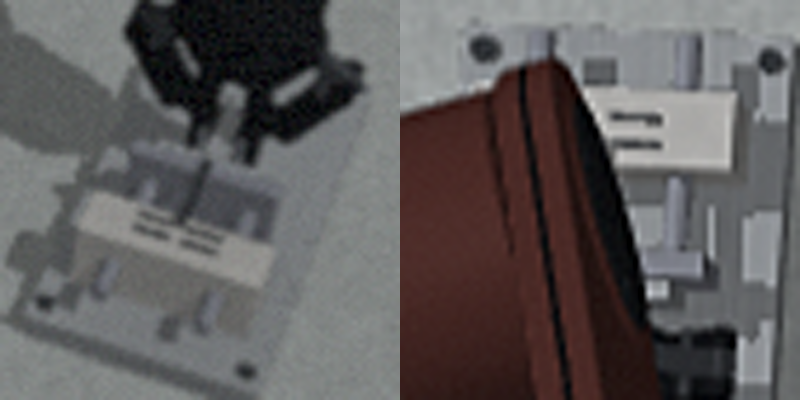

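The scene crop shows the bracket's plate against the stop and the pointer tip near (185,222), about at the first mark; the arm hides the pointer from above. Downforce grew to 15 N, so I ease it upward while pressing on a little.

```bash
python3 -m pendant '[[-1,0,0,-0.006,0],[-1,0,0,-0.006,0],[-1,0,0,0,0],[-1,0,0,0,0]]'
python3 -m pendant '[[-1,-0.02,0,-0.003,0],[-1,-0.02,0,-0.003,0],[-1,-0.02,0,0,0],[-1,0,0,0,0],[-1,0,0,0,0],[-1,0,0,0,0]]'
python3 - <<'E'
from h import *
s=ctrl.sense();c,n=np.cos(np.radians(-3.1)),np.sin(np.radians(-3.1));e=s["tcp_pos"][:2]-[.5414,.2297];print("local",e@[c,n],e@[-n,c],s["contact_force"],s["ft_torque"],s["eef_rot"])
E
```

```text
t: 13.05
tcp_pos: [0.5342, 0.2307, 0.0288]
eef_rot: [-180.0, -0.4, 176.9]
contact_force: [-14.1, 2.2, 10.5]
gripper_width: 0.013
finger_force: 79.7
t: 13.65
tcp_pos: [0.5366, 0.2305, 0.0288]
eef_rot: [-180.0, -0.5, 176.9]
contact_force: [-14.5, 0.5, 10.8]
gripper_width: 0.0131
finger_force: 79.7
local -0.004845657836650286 0.0005464317952534224 [-14.53517398   0.5086792   10.80710587] [ 0.24630511  2.03159762 -0.09127379] [-179.96673404   -0.45792802  176.91423787]
```

```bash
python3 -m pendant '[[-1,0,0,-0.006,0],[-1,-0.02,0,-0.003,0],[-1,-0.01,0,0,0],[-1,0,0,0,0],[-1,0,0,0,0],[-1,0,0,0,0]]'
python3 - <<'E'
from h import *
s=ctrl.sense();c,n=np.cos(np.radians(-3.1)),np.sin(np.radians(-3.1));e=s["tcp_pos"][:2]-[.5414,.2297];print("local",e@[c,n],e@[-n,c],s["contact_force"],s["eef_rot"])
d=cam("scene");P=cloud(d);L=(P[...,:2]-[.5414,.2297])@np.array([[c,-n],[n,c]])
def st(nm,m): print(nm,m.sum(),"x",np.percentile(L[m][:,0]*1e3,[5,50,95]).round(1),"z",np.percentile(P[m][:,2],[10,50,90]).round(4))
# top of stop plate outside bracket/pointer
for lo,hi in((-.042,-.008),(.008,.042)):
    m=(P[...,2]>.060)&(P[...,2]<.073)&(L[...,1]>lo)&(L[...,1]<hi)&(L[...,0]>.01)&(L[...,0]<.06);st("stop",m)
    m=(P[...,2]>.03)&(P[...,2]<.060)&(L[...,1]>lo)&(L[...,1]<hi)&(L[...,0]>.03)&(L[...,0]<.06);st("stop back face (rest 30)",m)
m=(abs(L[...,1])<.03)&(P[...,2]<.075)&(P[...,2]>.055)&(L[...,0]>-.01)&(L[...,0]<.033);st("bracket plate",m)
a=d["image"][185:240,315:370];cv2.imwrite("pics/p2.png",cv2.resize(a,(550,550),interpolation=2)[:,:,::-1])
# expected pixels of pointer tip and marks at z=.068 / .065
def pr(x,y,z):
    w=np.array([.5414+c*x-n*y,.2297+n*x+c*y,z]);p=cv2.projectPoints(w,np.array(d["rvec"],float),np.array(d["tvec"],float),d["K"],np.array(d["D"],float))[0].ravel();return ((p-[315,185])*10).round()
print("pred in crop: mark1",pr(.0785,0,.066),"mark2",pr(.0885,0,.066),"mid",pr(.0835,0,.068))
E
```

```text
t: 14.25
tcp_pos: [0.5377, 0.2304, 0.0288]
eef_rot: [-180.0, -0.5, 176.9]
contact_force: [-15.6, 0.9, 8.0]
gripper_width: 0.0134
finger_force: 79.4
local -0.003757483185028057 0.0005268950409344645 [-15.59126362   0.85051794   8.01360864] [-179.96195178   -0.5043006   176.91385541]
stop 76 x [27.  39.3 43.5] z [0.0634 0.0671 0.0693]
stop back face (rest 30) 97 x [39.6 42.  52.1] z [0.0379 0.0497 0.0577]
stop 81 x [26.7 39.1 42.8] z [0.0625 0.0669 0.069 ]
stop back face (rest 30) 97 x [39.8 41.9 52.9] z [0.0373 0.0497 0.057 ]
bracket plate 137 x [-6.8  8.4 29. ] z [0.0585 0.0636 0.0702]
pred in crop: mark1 [281. 280.] mark2 [268. 309.] mid [275. 289.]
```

View pics/p2.png

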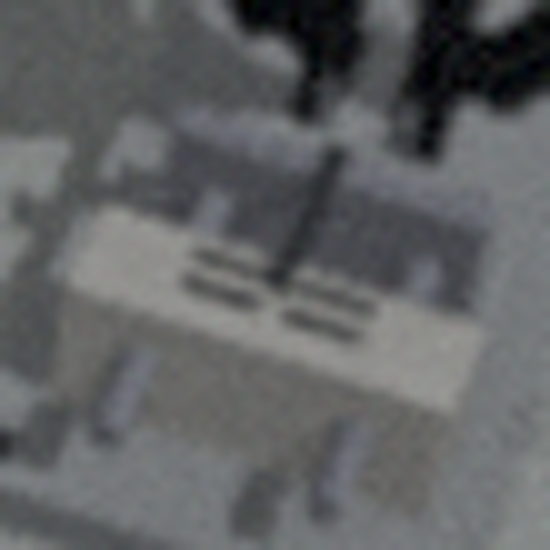

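The pointer tip is at (278,288) in the crop, between the marks (lines pass ≈(282,280) and (270,310)); the stop's back face has moved about 12 mm. Holding.

```bash
for i in 1; do :; done; python3 -m pendant '[[-1,0,0,0,0],[-1,0,0,0,0],[-1,0,0,0,0],[-1,0,0,0,0],[-1,0,0,0,0],[-1,0,0,0,0],[-1,0,0,0,0],[-1,0,0,0,0],[-1,0,0,0,0],[-1,0,0,0,0],[-1,0,0,0,0],[-1,0,0,0,0],[-1,0,0,0,0],[-1,0,0,0,0],[-1,0,0,0,0],[-1,0,0,0,0],[-1,0,0,0,0],[-1,0,0,0,0],[-1,0,0,0,0],[-1,0,0,0,0]]'
python3 -m pendant '[[-1,0,0,0,0],[-1,0,0,0,0],[-1,0,0,0,0],[-1,0,0,0,0],[-1,0,0,0,0],[-1,0,0,0,0],[-1,0,0,0,0],[-1,0,0,0,0],[-1,0,0,0,0],[-1,0,0,0,0],[-1,0,0,0,0],[-1,0,0,0,0],[-1,0,0,0,0],[-1,0,0,0,0],[-1,0,0,0,0],[-1,0,0,0,0],[-1,0,0,0,0],[-1,0,0,0,0],[-1,0,0,0,0],[-1,0,0,0,0]]'
python3 - <<'E'
from h import *
c,n=np.cos(np.radians(-3.1)),np.sin(np.radians(-3.1))
d=cam("scene");P=cloud(d);L=(P[...,:2]-[.5414,.2297])@np.array([[c,-n],[n,c]])
for lo,hi in((-.042,-.008),(.008,.042)):
    m=(P[...,2]>.03)&(P[...,2]<.060)&(L[...,1]>lo)&(L[...,1]<hi)&(L[...,0]>.03)&(L[...,0]<.06);print(np.median(L[m][:,0]))
save(d,"pics/final.png")
E
```

```text
t: 16.3
tcp_pos: [0.5377, 0.2304, 0.0288]
eef_rot: [-180.0, -0.5, 176.9]
contact_force: [-14.9, 1.3, 8.5]
gripper_width: 0.0129
finger_force: 79.4
t: 18.3
tcp_pos: [0.5376, 0.2304, 0.0288]
eef_rot: [-180.0, -0.5, 176.9]
contact_force: [-15.4, 1.8, 8.4]
gripper_width: 0.013
finger_force: 79.4
0.042465114818311146
0.042227655960511604
```

View pics/final.png

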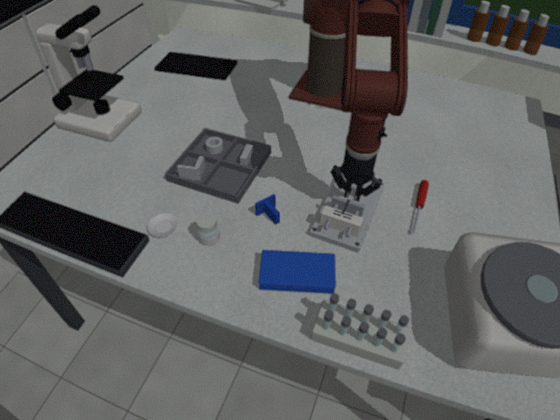

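The final view shows the gripper at about (357,185) holding the bracket to the stop, with everything else where it was. The push stayed steady for 4 s, so I'm handing in.

```bash
python3 -c "from bench import ctrl;print(ctrl.close_job())"
```

```text
the job is handed in; nothing more can be done
None
```

The bracket is on the jig bed, held centred against the stop with about 10 N of spring force (stop pushed in about 12 mm, pointer between the marks); it held steady for 4 s, the arm is still pressing, and the job is handed in.

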